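# Park the sliding till of the tool chest in its notches

### The arm

A 6-joint arm with a two-finger parallel gripper is mounted at the origin on the work surface. World frame = base frame: x ahead of the robot, y to its left, z up, the work surface at z = 0. Lengths are in m, angles in rad, forces in N, time in s.
With the tool pointing down it reaches from about 0.225 to 0.875 m from the base axis. Payload 3.4 kg.
Tool frame: the origin (TCP) lies at the very end of the fingers, on their centre line; the grasp point (between the pads) lies 19 mm behind it; z points along the fingers, y is the direction in which the jaws open and shut (so a half turn about z gives the same grasp; the last joint's range is limited). The gripper opens to 85 mm and grips with 20 to 120 N. Pads are 22 mm wide; open, the fingers measure 114 mm over their backs; the gripper's body (76 mm by 85 mm) begins 54 mm behind the grasp point. The pads swing forward as they close: fully open they stand 13 mm farther back than shut.
Start: joints at [-1.283, 0.276, 1.505, -0, 1.361, -0.121], TCP at [0.229, -0.528, 0.231] pointing down, gripper open.
Joint ranges: [-2.89, 2.89], [-0.75, 2.08], [0.22, 2.7], [-1.18, 4.32], [0.11, 2.71], [-2.7, 2.7]. Speed limits (rad/s): [2.57, 2.57, 3.14, 3.14, 3.14, 3.14].

### API

Orientations are given as a rotation vector (axis times angle).
In Python, from plant import ctrl gives the robot as it stands.
- The arm moves only by the tool step_arm, never from a script. Its argument "motion" is a list of rows, each an object of numbers: "rx", "ry", "rz": the turn, a rotation vector about the tool's x, y, z in rad; "x", "y", "z": the shift along the tool's x, y, z in m; "grip": the closure in counts, from 0 (fully open) to 255 (shut). A call has 1 to 12 rows; each row is the pose to reach, as a shift and turn from the pose commanded when the call began, along the tool's axes at that moment; what a row does not reach only later rows make up. A row lasts 1/12 s, in which the tool goes at most 41.7 mm and 7.16 degrees, less where a joint would pass 70% of its speed; a pose out of reach is approached as far as the arm can. A call with a gripper value outside its range is refused whole. The fingers move at their own pace and stop on an object; "newtons" is the grip in N (left out, the last holds). Time passes only in rows, so rows that repeat a pose let the fingers close. It gives the time, the measured TCP pose, the force and the opening at its end, in the units of the state.
- ctrl.get_state(): the state, without advancing time (a new reading comes with each control period).
- ctrl.read_camera(name): name is "side" or "top" or "wrist"; returns the picture (480x640x3 uint8, blue, green, red); there is no depth.
- ctrl.calibration(name): a dict with "intrinsics" (3x3 intrinsics, pixels), "k1" (the pictures are not rectified: a ray, as slopes to the right and down, at radius r is drawn at 1 + k1 r^2 times it, then the intrinsics apply), "rvec" (rotation vector, rad) and "tvec" (3), from world to camera coordinates, as OpenCV has them; the wrist camera has in their place "tool_from_camera" (4x4, takes a point from camera to tool coordinates, whose origin is the TCP and whose axes are the flange's). Camera axes: x right, y down, z forward; pixel columns grow to the right and rows downward; lengths in m; the calibration is good to about 2 mm. A picture is of the moment at which its call begins: read the wrist's pose just before it. calibration takes no time and is no camera call.
- ctrl.close_job(): hands the job in, once; it reports no verdict.
Trained networks look in the newest picture that a camera, given by its name, has taken for a name from the list of things; names that differ only in an ending like _2 or _b are one class to them, and where a whole thing is asked for, a point or a joint stands for the part that bears it (a point fixed in the world has none). Each returns a list of dicts, best first, with "p" (0 to 1); they miss things now and then, are a little off and sometimes report something else, mostly with a low value. They report only what shows in the picture. A call takes as long as a camera call.
- ctrl.spot_in(camera, target): "location" ([x, y, z] in m, in the coordinates of the camera as it stood for that picture, good to about 4 mm: the middle of the surface that is visible of it).
- ctrl.silhouettes(camera, target): "region" (480x640 bool, what is visible of it).
The state is a dict: "clock": time; "joint_positions": joint angles; "joint_velocities": joint speeds; "joint_torque": joint torques, N m; "tool_pos": TCP position; "tool_rot": TCP orientation; "ft_force": force on the tool from outside, world axes, zero at the start; "ft_torque": the same for the moment, N m; "opening": finger opening in m.
Only numpy, scipy, OpenCV 4.12 (cv2) and the standard library are available. Lean on these libraries where they do the work, as an engineer would, in place of code of your own. Each camera call takes 0.05 s, during which the arm holds its last target.

### The job

With your fingertips, push the till along its ledges inside the open tool chest, towards the end where the notches show in the ledges, until you feel it drop into them and lie flat on the ledges. Only push the till, do not lift it; stop pushing once it has dropped so that the chest is not shoved along the bench, and leave the spray can, the cup and the tools in the bottom of the chest alone. Finish with the hand clear of everything.

Things in the scene. Friction and masses are not known exactly. Their poses are not given: they have to be found in the camera images.
- chest: Open dark steel tool chest, no lid, loose on the bench: 236 (its x) x 448 (its y) x 150 mm high, walls 4 mm. Origin: centre of its underside, z up, y along its length. About 5.5 kg; slides if pushed with over about 35 N. Inside each long wall runs a bare-metal ledge 26 mm wide, top 105 mm above the bench, on which the till slides along y. Between the ledges it is open to the floor.
- till: Sliding till: bare-metal open tray with sockets, ratchet and low handle bar, 222 (x) x 200 (y) x 36 mm high, 0.4-0.95 kg. Origin: centre of the tray's underside; axes parallel to the chest's. Four black feet under it, 8 mm high, 14 mm long, at y = +-82.5 mm, ride on the ledges: origin 113 mm above the chest's underside; 105 mm when dropped flat on the ledges. Sliding takes 2-8 N.
- push_face (a point): Point on the till: centre of the outside of its -y end wall, the flat upright face to push on (222 mm wide, 36 mm high), 18 mm above the till's underside. At least 80 mm of open space lies behind it inside the chest for a finger.
- home (a point): Point fixed in the chest: the till's origin when it is down in the middle of its notches, 92 mm from the chest's centre towards +y, 105 mm up. The till starts 50-125 mm short of it. Each ledge has two through notches 24 mm long, 82.5 mm before and behind this point; with all feet over them the till drops 8 mm by its weight. The feet have 5 mm play either way, then stop firmly.
- spray_can: Spray can, 58 mm diameter, 190 mm high, standing upright on the bench beyond one end of the chest; origin at the centre of its underside. Bystander.
- cup: White plastic cup, 84 mm diameter, 100 mm high, standing on the bench beyond the other end of the chest; origin at the centre of its underside. Bystander.
- hammer: Hammer lying on the floor of the chest, well below the ledges; origin at its underside. Bystander.
- wrench: Wrench lying on the floor of the chest, well below the ledges; origin at its underside. Bystander.

How it is judged:
At the end, for the whole second after the job is handed in: The till lies at rest flat on the ledges (underside within 3 mm of the ledge tops, level with the chest to 0.02 rad), within 9 mm of the middle of its notches; the chest is within 20 mm of where it stood; can and cup upright (horizontal distance between till and home below 0.009 m and z of till in the frame of chest between 0.102 and 0.108 m and angle between the z axis of till and the z axis of chest, either way round below 0.02 rad and linear speed of till below 0.01 m/s and distance of chest from where it was at the start of the episode below 0.02 m and angle between each of spray_can, cup's own z axis and vertical below 0.2 rad); the robot touches nothing.
It fails at once if the till is lifted off its ledges (more than 12 mm above its riding height) (z of till in the frame of chest above 0.125 m).
It fails at once if the chest is shoved more than 20 mm along the bench (distance of chest from where it was at the start of the episode above 0.02 m).
It fails at once if a bystander on the bench is moved more than 30 mm (distance of any of spray_can, cup from where it was at the start of the episode above 0.03 m).
It fails at once if the hammer or the wrench is moved about or taken from the floor of the chest (distance of any of hammer, wrench from where it was at the start of the episode above 0.03 m).
It also fails if it takes over 35 s, if anything falls off the work surface, if the arm or the gripper's body presses on something with over 40 N, if the wrist force passes 120 N, or if a joint passes its speed limit or range.

## Working session

There is one attempt and no reset: what is moved stays moved. The work goes in short steps, Python scripts to look and compute and a tool call to move; the robot and the scene stay as the last step left them, time stands still between calls to the robot, and variables do not carry over. Pictures are saved under pics/ and viewed, and the job is handed in when it is done.

Besides the shell and the picture viewer there is one more tool, called after "Emit:" as name(argument=value, ...) on one line, values as JSON. step_arm: Moves the arm, as the interface text tells. Its arguments: {"type":"object","properties":{"motion":{"type":"array"},"newtons":{"type":"number"}},"required":["motion"]}

```bash
mkdir -p pics; ls; python3 - <<'E'
from plant import ctrl
import cv2,numpy as np
for n in("side","top"):
    im=ctrl.read_camera(n);cv2.imwrite(f"pics/{n}0.png",im)
    c=ctrl.calibration(n);R=cv2.Rodrigues(np.array(c["rvec"],float))[0];t=np.array(c["tvec"]).ravel()
    print(n,c)
    for o in("chest","till","push_face","spray_can","cup","hammer"):
        for d in ctrl.spot_in(n,o)[:2]:
            print(o,round(d["p"],2),np.round(R.T@(np.array(d["location"])-t),3))
s=ctrl.get_state();print(s)
E
```

```text
pics
side {'intrinsics': array([[445.69693645,   0.        , 317.12045496],
       [  0.        , 445.69693645, 242.01234923],
       [  0.        ,   0.        ,   1.        ]]), 'k1': 0.009147322621110602, 'rvec': array([ 2.28829155, -0.21750368,  0.12116593]), 'tvec': array([-0.59253331,  0.13936992,  0.94025115])}
chest 0.67 [ 0.623 -0.119  0.101]
till 0.91 [0.613 0.08  0.121]
push_face 0.85 [0.616 0.075 0.123]
spray_can 0.65 [0.544 0.386 0.149]
cup 0.65 [ 0.491 -0.338  0.061]
cup 0.58 [0.655 0.    0.027]
hammer 0.9 [0.654 0.003 0.029]
top {'intrinsics': array([[608.44244867,   0.        , 315.79528687],
       [  0.        , 608.44244867, 244.57844845],
       [  0.        ,   0.        ,   1.        ]]), 'k1': -0.056574984945805554, 'rvec': array([ 2.09616413, -2.15362549,  0.1970038 ]), 'tvec': array([0.03011449, 0.62042193, 1.51095694])}
chest 0.63 [ 0.625 -0.038  0.038]
till 0.84 [0.617 0.084 0.12 ]
push_face 0.65 [0.612 0.08  0.121]
spray_can 0.59 [0.542 0.399 0.179]
cup 0.84 [ 0.491 -0.363  0.048]
hammer 0.64 [ 0.649 -0.05   0.031]
{'clock': 0.7, 'joint_positions': array([-1.28300338e+00,  2.75844124e-01,  1.50489589e+00, -3.72301651e-05,
        1.36070426e+00, -1.21008848e-01]), 'joint_velocities': array([ 0.0017055 , -0.00018923,  0.00025186, -0.00099097,  0.00187744,
        0.00019367]), 'joint_torque': array([-2.73858168e-04, -4.16502392e+01, -2.46050978e+01,  1.93962325e-05,
        5.65391974e-05,  1.61985838e-06]), 'tool_pos': array([ 0.22855403, -0.52765381,  0.23136155]), 'tool_rot': array([ 3.07604315e+00,  6.37663565e-01, -3.75810909e-05]), 'ft_force': array([ 0.40726219, -0.29499144, -0.36727242]), 'ft_torque': array([-0.00811265, -0.00480176, -0.02795068]), 'opening': 0.08541916304351571}
```

View pics/side0.png

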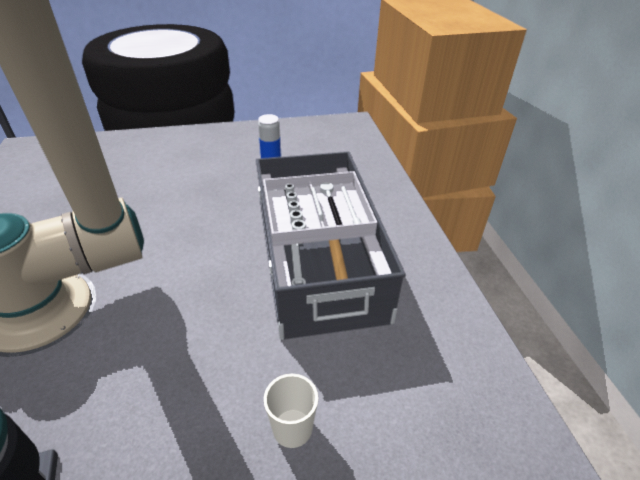

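View pics/top0.png

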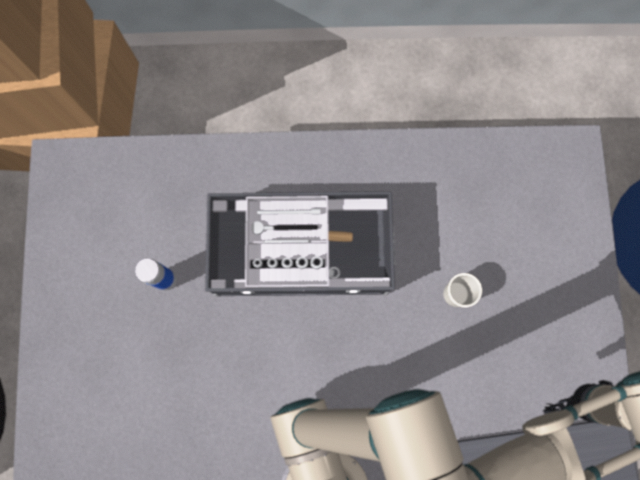

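```bash
python3 - <<'E'
import cv2
a=cv2.imread("pics/top0.png")[180:305,195:405];cv2.imwrite("pics/z.png",cv2.resize(a,None,fx=3.8,fy=3.8,interpolation=cv2.INTER_CUBIC))
a=cv2.imread("pics/side0.png")[145:345,245:415];cv2.imwrite("pics/zs.png",cv2.resize(a,None,fx=3,fy=3,interpolation=cv2.INTER_CUBIC))
E
```

```text
(no output)
```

View pics/z.png

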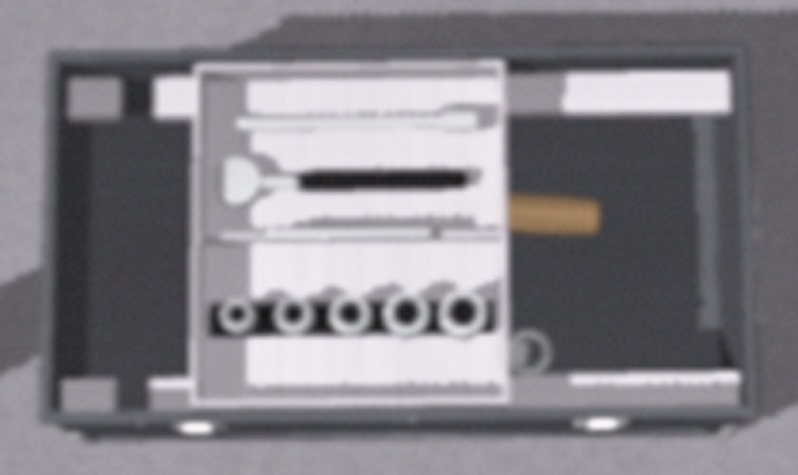

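View pics/zs.png

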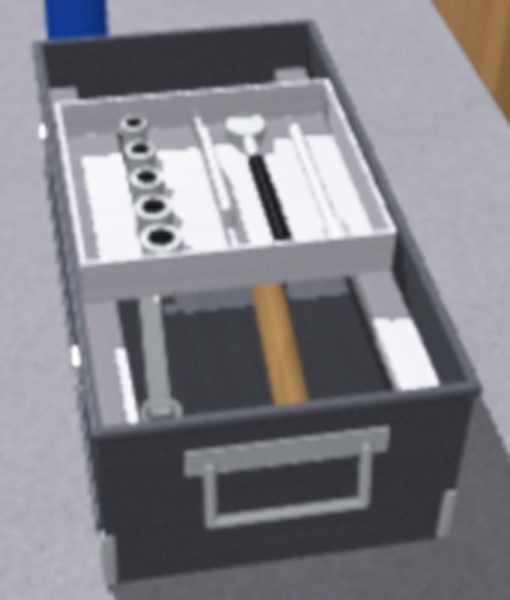

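```bash
cat > h.py <<'E'
import cv2,numpy as np
from plant import ctrl
def cam(n):
    c=ctrl.calibration(n);R=cv2.Rodrigues(np.array(c["rvec"],float))[0];return c["intrinsics"],c["k1"],R,np.array(c["tvec"]).ravel()
def back(n,p,z):
    K,k,R,t=cam(n);u=cv2.undistortPoints(np.array([[p]],float),K,np.array([k,0,0,0]))[0,0]
    d=R.T@np.array([*u,1]);o=-R.T@t;return o+d*(z-o[2])/d[2]
E
python3 - <<'E'
from h import *
def z(p):return ((p[0]+.5)/3.8-.5+195,(p[1]+.5)/3.8-.5+180)
for nm,L in(("rim",[(50,52),(748,48),(42,420),(757,412)]),("till",[(193,63),(503,62),(190,403),(508,403)])):
    P=np.array([back("top",z(p),.15)for p in L]);print(nm,np.round(P,3),P.mean(0))
    print([round(np.linalg.norm(P[a]-P[b]),3) for a,b in((0,1),(2,3),(0,2),(1,3))])
    d=P[0]+P[2]-P[1]-P[3];print("yaw of +y from world y",np.arctan2(-d[0],d[1]))
def zs(p):return ((p[0]+.5)/3-.5+245,(p[1]+.5)/3-.5+145)
for nm,L in(("rim",[(37,42),(313,22),(95,432),(478,388)]),("till",[(57,103),(330,82),(82,267),(394,234)])):
    P=np.array([back("side",zs(p),.15)for p in L]);print(nm,np.round(P,3),P.mean(0))
    d=P[0]+P[1]-P[2]-P[3];print("yaw",np.arctan2(-d[0],d[1]))
    print([round(np.linalg.norm(P[a]-P[b]),3) for a,b in((0,1),(2,3),(0,2),(1,3))])
from scipy.spatial.transform import Rotation as Ro
print(Ro.from_rotvec(ctrl.get_state()["tool_rot"]).as_matrix())
E
```

```text
rim [[ 0.74   0.277  0.15 ]
 [ 0.73  -0.176  0.15 ]
 [ 0.5    0.28   0.15 ]
 [ 0.493 -0.17   0.15 ]] [0.61554608 0.05255615 0.15      ]
[np.float64(0.453), np.float64(0.451), np.float64(0.24), np.float64(0.237)]
yaw of +y from world y -0.018683451785904664
till [[ 0.73   0.184  0.15 ]
 [ 0.725 -0.017  0.15 ]
 [ 0.508  0.187  0.15 ]
 [ 0.503 -0.014  0.15 ]] [0.6163427  0.08486574 0.15      ]
[np.float64(0.201), np.float64(0.2), np.float64(0.221), np.float64(0.222)]
yaw of +y from world y -0.025606931809873758
rim [[ 0.502  0.271  0.15 ]
 [ 0.738  0.265  0.15 ]
 [ 0.493 -0.174  0.15 ]
 [ 0.729 -0.18   0.15 ]] [0.61580529 0.04541852 0.15      ]
yaw -0.020271359088194857
[np.float64(0.236), np.float64(0.236), np.float64(0.446), np.float64(0.445)]
till [[ 0.509  0.178  0.15 ]
 [ 0.729  0.17   0.15 ]
 [ 0.504 -0.023  0.15 ]
 [ 0.722 -0.026  0.15 ]] [0.6158953  0.07458168 0.15      ]
yaw -0.02740385729660269
[np.float64(0.22), np.float64(0.219), np.float64(0.201), np.float64(0.197)]
[[ 9.17594694e-01  3.97517267e-01  7.20233061e-06]
 [ 3.97517263e-01 -9.17594683e-01 -1.52614743e-04]
 [-5.40581753e-05  1.42901529e-04 -9.99999988e-01]]
```

Emit:
step_arm(motion=[{"x": 0.02,"y": -0.01,"rz": -0.05},{"x": 0.05,"y": -0.025,"rz": -0.14},{"x": 0.085,"y": -0.042,"rz": -0.24},{"x": 0.12,"y": -0.059,"rz": -0.34},{"x": 0.155,"y": -0.077,"rz": -0.44},{"x": 0.19,"y": -0.094,"rz": -0.54},{"x": 0.225,"y": -0.111,"rz": -0.64},{"x": 0.26,"y": -0.128,"rz": -0.74},{"x": 0.295,"y": -0.146,"rz": -0.84},{"x": 0.33,"y": -0.163,"rz": -0.94},{"x": 0.36,"y": -0.178,"rz": -1.04},{"x": 0.38,"y": -0.188,"rz": -1.14}])

```text
invalid input
```

```bash
cat > st.py <<'E'
from h import *
from scipy.spatial.transform import Rotation as Ro
s=ctrl.get_state();R=Ro.from_rotvec(s["tool_rot"]).as_matrix()
print(s["clock"],s["tool_pos"].round(4),s["ft_force"].round(2));print(R.round(3))
import sys
if len(sys.argv)>3:print("shift",(R.T@(np.array(sys.argv[1:4],float)-s["tool_pos"])).round(4))
E
python3 st.py 0.613 -0.08 0.231
```

```text
0.7 [ 0.2286 -0.5277  0.2314] [ 0.41 -0.29 -0.37]
[[ 0.918  0.398  0.   ]
 [ 0.398 -0.918 -0.   ]
 [-0.     0.    -1.   ]]
shift [ 5.307e-01 -2.579e-01  3.000e-04]
```

Emit:
step_arm(motion=[{"x": 0.02,"y": -0.01,"z": 0,"rx": 0,"ry": 0,"rz": -0.05,"grip": 0},{"x": 0.05,"y": -0.025,"z": 0,"rx": 0,"ry": 0,"rz": -0.14,"grip": 0},{"x": 0.085,"y": -0.042,"z": 0,"rx": 0,"ry": 0,"rz": -0.24,"grip": 0},{"x": 0.12,"y": -0.059,"z": 0,"rx": 0,"ry": 0,"rz": -0.34,"grip": 0},{"x": 0.155,"y": -0.077,"z": 0,"rx": 0,"ry": 0,"rz": -0.44,"grip": 0},{"x": 0.19,"y": -0.094,"z": 0,"rx": 0,"ry": 0,"rz": -0.54,"grip": 0},{"x": 0.225,"y": -0.111,"z": 0,"rx": 0,"ry": 0,"rz": -0.64,"grip": 0},{"x": 0.26,"y": -0.128,"z": 0,"rx": 0,"ry": 0,"rz": -0.74,"grip": 0},{"x": 0.295,"y": -0.146,"z": 0,"rx": 0,"ry": 0,"rz": -0.84,"grip": 0},{"x": 0.33,"y": -0.163,"z": 0,"rx": 0,"ry": 0,"rz": -0.94,"grip": 0},{"x": 0.36,"y": -0.178,"z": 0,"rx": 0,"ry": 0,"rz": -1.04,"grip": 0},{"x": 0.38,"y": -0.188,"z": 0,"rx": 0,"ry": 0,"rz": -1.14,"grip": 0}])

```text
clock: 1.7
tool_pos: [0.5044, -0.2013, 0.2315]
tool_rot: [2.238, 2.205, 0.002]
ft_force: [0.3, -0.3, 0.7]
opening: 0.0852
```

```bash
python3 st.py 0.613 -0.08 0.231
```

```text
1.7 [ 0.5044 -0.2013  0.2315] [ 0.32 -0.35  0.7 ]
[[ 0.015  1.     0.001]
 [ 1.    -0.015  0.001]
 [ 0.001  0.001 -1.   ]]
shift [0.1229 0.1068 0.0007]
```

Emit:
step_arm(motion=[{"x": 0.03,"y": 0.025,"z": 0,"rx": 0,"ry": 0,"rz": 0,"grip": 0},{"x": 0.06,"y": 0.05,"z": 0,"rx": 0,"ry": 0,"rz": 0,"grip": 0},{"x": 0.09,"y": 0.078,"z": 0,"rx": 0,"ry": 0,"rz": 0,"grip": 0},{"x": 0.115,"y": 0.1,"z": 0,"rx": 0,"ry": 0,"rz": 0,"grip": 0},{"x": 0.123,"y": 0.107,"z": 0,"rx": 0,"ry": 0,"rz": 0,"grip": 0},{"x": 0.123,"y": 0.107,"z": 0.01,"rx": 0,"ry": 0,"rz": 0,"grip": 0},{"x": 0.123,"y": 0.107,"z": 0.03,"rx": 0,"ry": 0,"rz": 0,"grip": 0},{"x": 0.123,"y": 0.107,"z": 0.05,"rx": 0,"ry": 0,"rz": 0,"grip": 0},{"x": 0.123,"y": 0.107,"z": 0.07,"rx": 0,"ry": 0,"rz": 0,"grip": 0},{"x": 0.123,"y": 0.107,"z": 0.09,"rx": 0,"ry": 0,"rz": 0,"grip": 0},{"x": 0.123,"y": 0.107,"z": 0.11,"rx": 0,"ry": 0,"rz": 0,"grip": 0},{"x": 0.123,"y": 0.107,"z": 0.12,"rx": 0,"ry": 0,"rz": 0,"grip": 0}])

```text
clock: 2.7
tool_pos: [0.609, -0.0846, 0.1082]
tool_rot: [-2.244, -2.192, 0.006]
ft_force: [-0.5, 0.6, -0.1]
opening: 0.0854
```

```bash
python3 st.py 0.613 -0.035 0.111; python3 - <<'E'
from h import *
for n in("side","wrist"):cv2.imwrite(f"pics/{n}1.png",ctrl.read_camera(n))
E
```

```text
2.7 [ 0.609  -0.0846  0.1082] [-0.54  0.58 -0.11]
[[ 0.023  1.    -0.006]
 [ 1.    -0.023  0.   ]
 [ 0.    -0.006 -1.   ]]
shift [ 0.0497  0.0028 -0.0028]
```

View pics/side1.png

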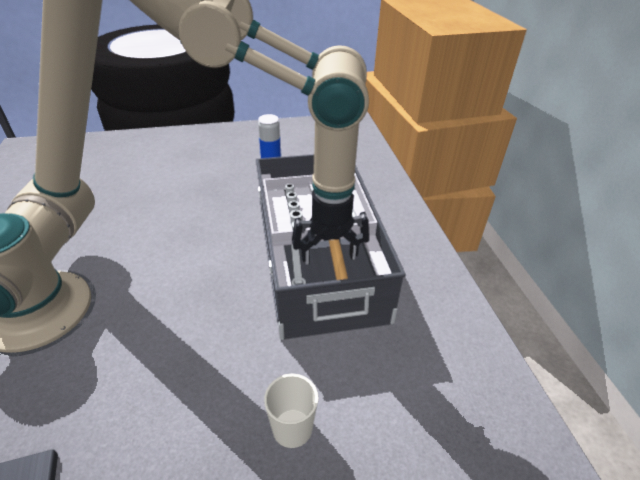

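View pics/wrist1.png

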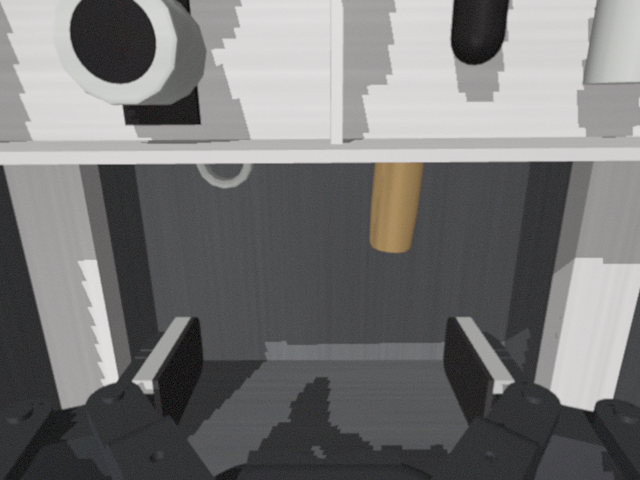

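Emit:
step_arm(motion=[{"x": 0.012,"y": 0.003,"z": 0,"rx": 0,"ry": 0,"rz": 0,"grip": 0},{"x": 0.027,"y": 0.003,"z": 0,"rx": 0,"ry": 0,"rz": 0,"grip": 0},{"x": 0.038,"y": 0.003,"z": 0,"rx": 0,"ry": 0,"rz": 0,"grip": 0},{"x": 0.043,"y": 0.003,"z": 0,"rx": 0,"ry": 0,"rz": 0,"grip": 0},{"x": 0.047,"y": 0.003,"z": 0,"rx": 0,"ry": 0,"rz": 0,"grip": 0},{"x": 0.051,"y": 0.003,"z": 0,"rx": 0,"ry": 0,"rz": 0,"grip": 0},{"x": 0.055,"y": 0.003,"z": 0,"rx": 0,"ry": 0,"rz": 0,"grip": 0},{"x": 0.059,"y": 0.003,"z": 0,"rx": 0,"ry": 0,"rz": 0,"grip": 0},{"x": 0.063,"y": 0.003,"z": 0,"rx": 0,"ry": 0,"rz": 0,"grip": 0},{"x": 0.067,"y": 0.003,"z": 0,"rx": 0,"ry": 0,"rz": 0,"grip": 0},{"x": 0.071,"y": 0.003,"z": 0,"rx": 0,"ry": 0,"rz": 0,"grip": 0},{"x": 0.075,"y": 0.003,"z": 0,"rx": 0,"ry": 0,"rz": 0,"grip": 0}])

```text
clock: 3.8
tool_pos: [0.6173, -0.0098, 0.1117]
tool_rot: [2.244, 2.195, -0.001]
ft_force: [0.1, -4.4, 1.6]
opening: 0.0855
```

```bash
python3 st.py 0.615 0.03 0.110; python3 - <<'E'
from h import *
for n in("side","wrist","top"):cv2.imwrite(f"pics/{n}2.png",ctrl.read_camera(n))
E
```

```text
3.8 [ 0.6173 -0.0098  0.1117] [ 0.12 -4.44  1.65]
[[ 0.022  1.     0.001]
 [ 1.    -0.022 -0.002]
 [-0.002  0.001 -1.   ]]
shift [ 0.0397 -0.0032  0.0016]
```

View pics/top2.png

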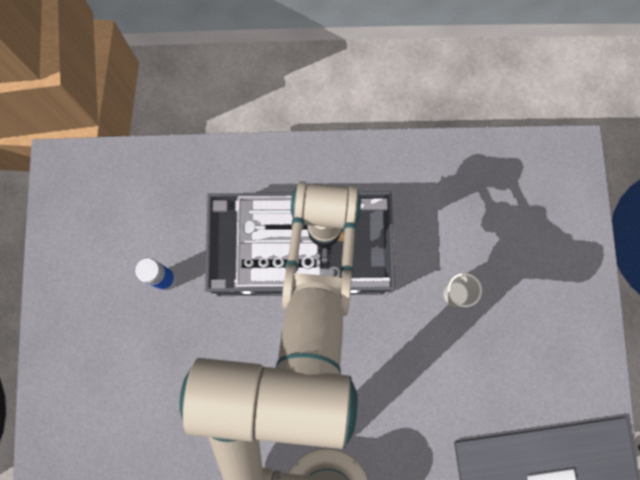

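View pics/wrist2.png

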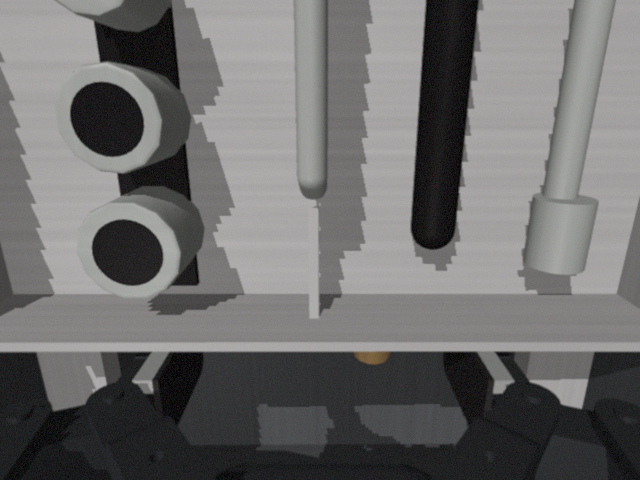

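Emit:
step_arm(motion=[{"x": 0.004,"y": -0.001,"z": 0,"rx": 0,"ry": 0,"rz": 0,"grip": 0},{"x": 0.007,"y": -0.001,"z": 0,"rx": 0,"ry": 0,"rz": 0,"grip": 0},{"x": 0.01,"y": -0.001,"z": 0,"rx": 0,"ry": 0,"rz": 0,"grip": 0},{"x": 0.013,"y": -0.001,"z": 0,"rx": 0,"ry": 0,"rz": 0,"grip": 0},{"x": 0.016,"y": -0.001,"z": 0,"rx": 0,"ry": 0,"rz": 0,"grip": 0},{"x": 0.019,"y": -0.001,"z": 0,"rx": 0,"ry": 0,"rz": 0,"grip": 0},{"x": 0.022,"y": -0.001,"z": 0,"rx": 0,"ry": 0,"rz": 0,"grip": 0},{"x": 0.025,"y": -0.001,"z": 0,"rx": 0,"ry": 0,"rz": 0,"grip": 0}])

```text
clock: 4.62
tool_pos: [0.6166, 0.0158, 0.1115]
tool_rot: [2.245, 2.196, -0.001]
ft_force: [-0.9, -6.1, 2.3]
opening: 0.0854
```

```bash
python3 - <<'E'
from h import *
ctrl.read_camera("side");a=ctrl.read_camera("top")
cv2.imwrite("pics/t3.png",cv2.resize(a[180:305,195:405],None,fx=3.8,fy=3.8,interpolation=cv2.INTER_CUBIC))
E
```

```text
(no output)
```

View pics/t3.png

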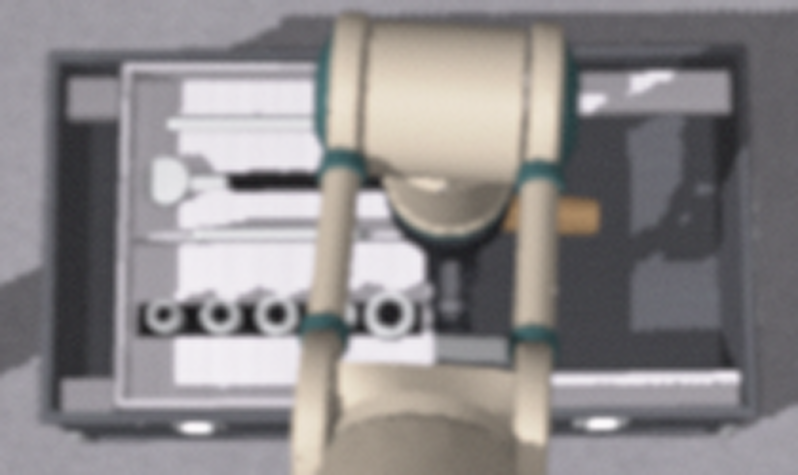

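Emit:
step_arm(motion=[{"x": 0.002,"y": 0,"z": 0,"rx": 0,"ry": 0,"rz": 0,"grip": 0},{"x": 0.004,"y": 0,"z": 0,"rx": 0,"ry": 0,"rz": 0,"grip": 0},{"x": 0.006,"y": 0,"z": 0,"rx": 0,"ry": 0,"rz": 0,"grip": 0},{"x": 0.008,"y": 0,"z": 0,"rx": 0,"ry": 0,"rz": 0,"grip": 0}])

```text
clock: 5.05
tool_pos: [0.6167, 0.0238, 0.1115]
tool_rot: [2.245, 2.196, -0.001]
ft_force: [-0.1, -5.9, 2.1]
opening: 0.0856
```

Emit:
step_arm(motion=[{"x": 0.001,"y": 0,"z": 0,"rx": 0,"ry": 0,"rz": 0,"grip": 0},{"x": 0.002,"y": 0,"z": 0,"rx": 0,"ry": 0,"rz": 0,"grip": 0}])

```text
clock: 5.22
tool_pos: [0.6164, 0.0266, 0.1111]
tool_rot: [-2.246, -2.196, -0.0]
ft_force: [0.8, -1.6, -0.8]
opening: 0.0855
```

The push force fell from 6 N to 1.6 N, so the till has probably dropped. I'll check the pictures.

```bash
python3 - <<'E'
from h import *
s=ctrl.read_camera("side");a=ctrl.read_camera("top")
A=cv2.resize(a[180:305,195:405],None,fx=2.8,fy=2.8,interpolation=cv2.INTER_CUBIC)
cv2.imwrite("pics/t4.png",A)
cv2.imwrite("pics/s4.png",cv2.resize(s[145:345,245:415],None,fx=3,fy=3,interpolation=cv2.INTER_CUBIC))
for n in("side","top"):
    K,k,R,t=cam(n)
    for d in ctrl.spot_in(n,"till")[:1]:print(n,d["p"],R.T@(np.array(d["location"])-t))
print(ctrl.get_state()["ft_force"])
E
```

```text
side 0.64 [0.58461078 0.10515203 0.11953578]
top 0.72 [0.61444107 0.17435875 0.11281967]
[ 0.77636497 -0.6115652   0.67533883]
```

View pics/s4.png

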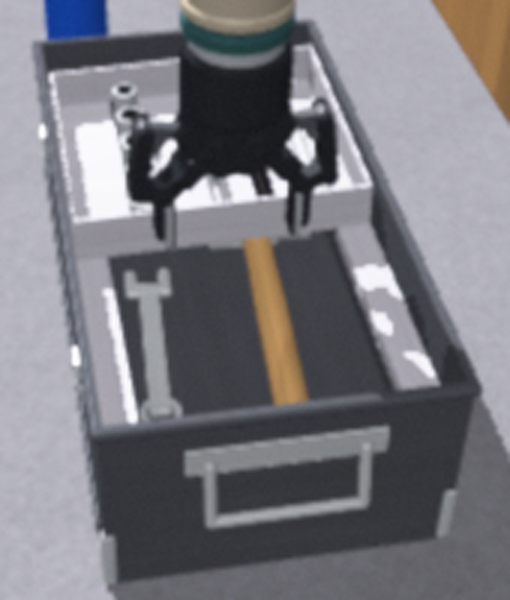

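View pics/t4.png

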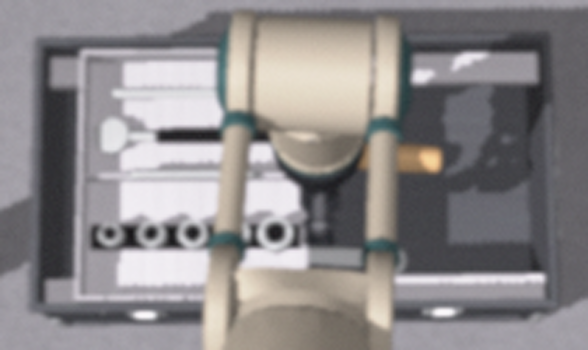

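Emit:
step_arm(motion=[{"x": -0.005,"y": 0,"z": 0,"rx": 0,"ry": 0,"rz": 0,"grip": 0},{"x": -0.02,"y": 0,"z": 0,"rx": 0,"ry": 0,"rz": 0,"grip": 0},{"x": -0.04,"y": 0,"z": 0,"rx": 0,"ry": 0,"rz": 0,"grip": 0},{"x": -0.055,"y": 0,"z": 0,"rx": 0,"ry": 0,"rz": 0,"grip": 0},{"x": -0.06,"y": 0,"z": -0.02,"rx": 0,"ry": 0,"rz": 0,"grip": 0},{"x": -0.06,"y": 0,"z": -0.05,"rx": 0,"ry": 0,"rz": 0,"grip": 0},{"x": -0.06,"y": 0,"z": -0.08,"rx": 0,"ry": 0,"rz": 0,"grip": 0},{"x": -0.06,"y": 0,"z": -0.11,"rx": 0,"ry": 0,"rz": 0,"grip": 0},{"x": -0.08,"y": -0.035,"z": -0.13,"rx": 0,"ry": 0,"rz": 0,"grip": 0},{"x": -0.11,"y": -0.06,"z": -0.13,"rx": 0,"ry": 0,"rz": 0,"grip": 0},{"x": -0.14,"y": -0.09,"z": -0.13,"rx": 0,"ry": 0,"rz": 0,"grip": 0},{"x": -0.17,"y": -0.11,"z": -0.13,"rx": 0,"ry": 0,"rz": 0,"grip": 0}])

```text
clock: 6.42
tool_pos: [0.5002, -0.1421, 0.2419]
tool_rot: [-2.245, -2.197, 0.0]
ft_force: [1.2, -0.6, 0.3]
opening: 0.0854
```

Emit:
step_arm(motion=[{"x": -0.03,"y": -0.03,"z": -0.01,"rx": 0,"ry": 0,"rz": 0,"grip": 0},{"x": -0.06,"y": -0.06,"z": -0.02,"rx": 0,"ry": 0,"rz": 0,"grip": 0},{"x": -0.09,"y": -0.09,"z": -0.02,"rx": 0,"ry": 0,"rz": 0,"grip": 0},{"x": -0.11,"y": -0.11,"z": -0.02,"rx": 0,"ry": 0,"rz": 0,"grip": 0},{"x": -0.12,"y": -0.12,"z": -0.02,"rx": 0,"ry": 0,"rz": 0,"grip": 0},{"x": -0.12,"y": -0.12,"z": -0.02,"rx": 0,"ry": 0,"rz": 0,"grip": 0}])

```text
clock: 6.92
tool_pos: [0.3775, -0.2609, 0.2615]
tool_rot: [2.252, 2.191, -0.002]
ft_force: [-0.2, -0.0, -0.2]
opening: 0.0855
```

```bash
python3 - <<'E'
from h import *
s=ctrl.read_camera("side");a=ctrl.read_camera("top")
cv2.imwrite("pics/t5.png",cv2.resize(a[180:305,195:405],None,fx=3.8,fy=3.8,interpolation=cv2.INTER_CUBIC))
cv2.imwrite("pics/s5.png",cv2.resize(s[145:345,245:415],None,fx=3,fy=3,interpolation=cv2.INTER_CUBIC))
for n in("side","top"):
    K,k,R,t=cam(n)
    for o in("till","push_face","spray_can","cup"):
      for d in ctrl.spot_in(n,o)[:1]:print(n,o,round(d["p"],2),(R.T@(np.array(d["location"])-t)).round(3))
E
python3 st.py
```

```text
side till 0.71 [0.615 0.136 0.115]
side push_face 0.75 [0.616 0.135 0.116]
side spray_can 0.73 [0.545 0.385 0.149]
side cup 0.92 [ 0.489 -0.338  0.063]
top till 0.68 [0.621 0.14  0.109]
top push_face 0.67 [ 0.556 -0.005  0.016]
top spray_can 0.77 [0.539 0.398 0.176]
top cup 0.78 [ 0.513 -0.356  0.045]
7.4167 [ 0.3808 -0.2579  0.2612] [-0.47  0.23  0.72]
[[ 0.021  1.    -0.   ]
 [ 1.    -0.021  0.   ]
 [ 0.    -0.    -1.   ]]
```

View pics/s5.png

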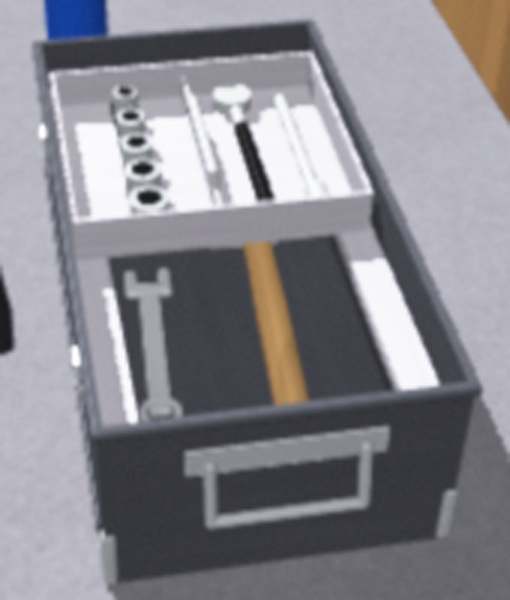

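View pics/t5.png

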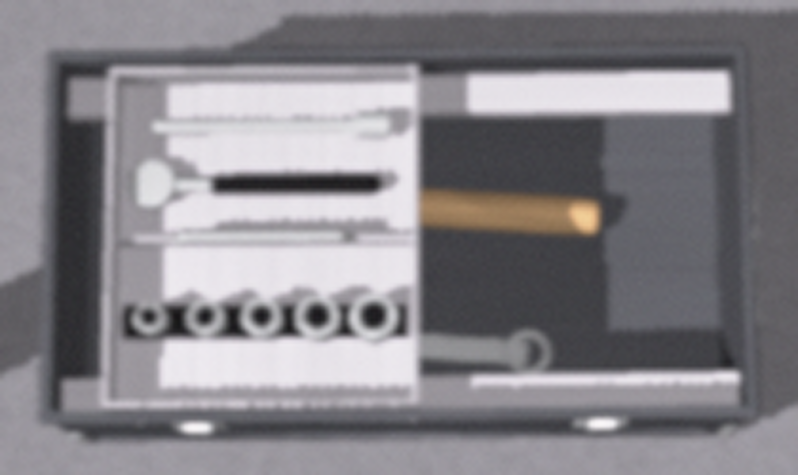

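```bash
python3 - <<'E'
from h import *
def z(p):return ((p[0]+.5)/3.8-.5+195,(p[1]+.5)/3.8-.5+180)
def zs(p):return ((p[0]+.5)/3-.5+245,(p[1]+.5)/3-.5+145)
def ray(n,p):
    K,k,R,t=cam(n);a=back(n,p,.15);o=-R.T@t;d=a-o;return o,d/np.linalg.norm(d)
def tri(pt,ps):
    A=0;b=0
    for o,d in(ray("top",z(pt)),ray("side",zs(ps))):
        M=np.eye(3)-np.outer(d,d);A=A+M;b=b+M@o
    return np.linalg.solve(A,b)
names=["far+y","near+y","far-y","near-y"]
rim=[((50,52),(313,22)),((42,420),(37,42)),((748,48),(478,388)),((757,412),(95,432))]
bef=[((193,63),(330,82)),((190,403),(57,103)),((503,62),(394,234)),((508,403),(82,267))]
aft=[((109,67),(314,53)),((103,404),(51,73)),((420,65),(372,191)),((416,403),(72,222))]
for L in(rim,bef,aft):
    P=np.array([tri(*q) for q in L]);print(P.round(4),P.mean(0).round(4))
E
```

```text
[[ 0.7422  0.278   0.1419]
 [ 0.5016  0.2814  0.144 ]
 [ 0.731  -0.1769  0.1463]
 [ 0.4933 -0.1707  0.1463]] [0.617  0.0529 0.1446]
[[ 0.7326  0.1846  0.1404]
 [ 0.5092  0.1875  0.1434]
 [ 0.7264 -0.0173  0.1424]
 [ 0.5042 -0.0138  0.1419]] [0.6181 0.0852 0.142 ]
[[0.7335 0.2405 0.1341]
 [0.5104 0.2438 0.1362]
 [0.7263 0.0367 0.1401]
 [0.5052 0.0445 0.1357]] [0.6188 0.1414 0.1365]
```

```bash
python3 - <<'E'
from h import *
s=ctrl.read_camera("side");cv2.imwrite("pics/side5.png",s)
b=cv2.imread("pics/side0.png")
def c(i,x,y,w=50,h=36):return cv2.resize(i[y:y+h,x:x+w],None,fx=8,fy=8,interpolation=cv2.INTER_CUBIC)
cv2.imwrite("pics/z6.png",np.vstack([np.hstack([c(b,335,205),c(b,262,218)]),np.hstack([c(s,335,190),c(s,255,203)])]))
E
```

```text
(no output)
```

View pics/z6.png

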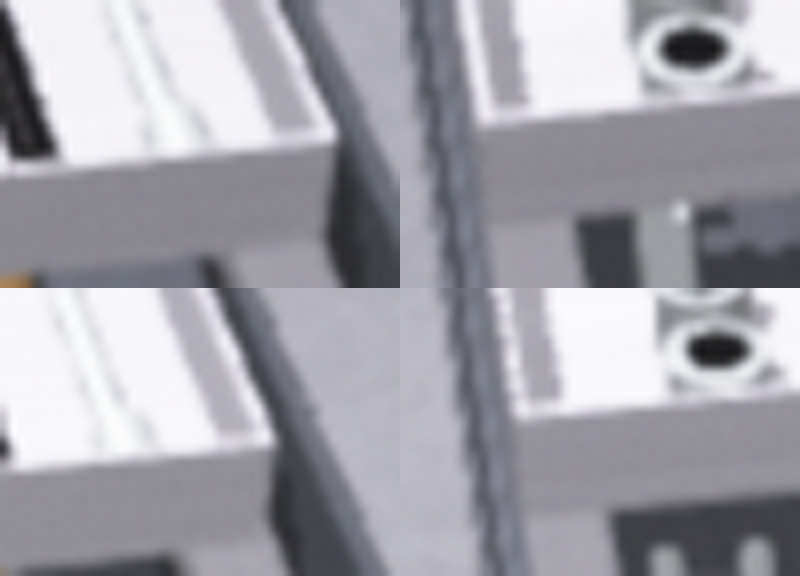

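```bash
python3 - <<'E'
from h import *
from scipy.optimize import least_squares
from scipy.spatial.transform import Rotation as Ro
def z(p):return ((p[0]+.5)/3.8-.5+195,(p[1]+.5)/3.8-.5+180)
def zs(p):return ((p[0]+.5)/3-.5+245,(p[1]+.5)/3-.5+145)
def proj(n,P):
    K,k,R,t=cam(n);return cv2.projectPoints(P,cv2.Rodrigues(R)[0],t,K,np.array([k,0,0,0]))[0][:,0]
C=np.array([[.111,.1,.036],[-.111,.1,.036],[.111,-.1,.036],[-.111,-.1,.036]])
bt=np.array([z(p)for p in[(193,63),(190,403),(503,62),(508,403)]])
at=np.array([z(p)for p in[(109,67),(103,404),(420,65),(416,403)]])
bs=np.array([zs((330,82)),zs((57,103)),(376.4,221.4),(271.25,233.5)])
as_=np.array([zs((314,53)),zs((51,73)),(368.9,208.75),(269.1,218.4)])
def pose(q):return Ro.from_euler('xyz',[q[3],q[4],q[5]]).apply(C)+q[:3]
# before: flat at z .113, fit x,y,yaw plus per-camera pixel offset for calibration
def f0(q):
    P=pose([q[0],q[1],.113,0,0,q[2]]);return np.r_[(proj("top",P)-bt).ravel(),(proj("side",P)-bs+q[3:5]).ravel()]
r0=least_squares(f0,[.616,.08,0,0,0]);print(r0.x,r0.fun.round(1))
off=r0.x[3:5]
def f1(q):
    P=pose(q);return np.r_[(proj("top",P)-at).ravel(),(proj("side",P)-as_+off).ravel()]
r1=least_squares(f1,[.617,.14,.105,0,0,0]);print(r1.x.round(4),r1.fun.round(1))
J=np.linalg.inv(r1.jac.T@r1.jac);print("sd/0.5px",(.5*np.sqrt(np.diag(J))).round(4))
for zz,ro in((.113,0),(.105,0),(.109,-.036),(.109,.036)):
    r=least_squares(lambda q:f1([q[0],q[1],zz,0,ro,q[2]]),[.617,.14,0]);print(zz,ro,r.cost.round(2),r.x.round(4))
E
```

```text
[ 0.61646816  0.08489386 -0.02108708  0.56381864  2.0125327 ] [ 0.5  0.1 -0.2  0.3  0.1 -0.2 -0.4 -0.1 -0.4 -0.4 -0.3  0.2  0.2  0.9
  0.5 -0.7]
[ 0.6178  0.1407  0.1065 -0.0045 -0.001  -0.0254] [ 0.5 -0.3 -0.3  0.3 -0.6 -0.   0.3  0.4 -0.2 -0.1  0.1  0.1  0.4  0.1
  0.  -0.1]
sd/0.5px [0.0005 0.0007 0.0009 0.0069 0.0067 0.0035]
0.113 0 7.98 [ 0.6166  0.138  -0.0247]
0.105 0 1.14 [ 0.618   0.1415 -0.0249]
0.109 -0.036 5.28 [ 0.6184  0.1398 -0.0321]
0.109 0.036 5.55 [ 0.6163  0.1398 -0.0177]
```

The corner fit from both views gives z = 0.1065 and level, so the till is down flat. I'm handing in.

```bash
python3 -c "
from plant import ctrl
print(ctrl.get_state()['clock']);print(ctrl.close_job())"
```

```text
7.4667
the job is handed in; nothing more can be done
None
```

I pushed the till about 56 mm towards +y with both open fingertips on its −y end wall, and it dropped into its notches. The push force was 4–6 N and fell to under 2 N at the drop. I stopped there, backed the hand off and lifted it clear. The job was handed in at 7.5 s; no verdict is reported.

**Till height and level:** a fit to the till's corners in the top and side pictures put the underside at about 0.1065 m, where 0.105 m is fully down. Tilt came out under 0.005 rad. The "dropped flat" fit was far better than the undropped or one-side-dropped fits.

**Till position:** it sits about 88–89 mm from the chest's centre by the top view, where home is 92 mm. That is within the 9 mm limit.

**Chest and other things:** the chest shows no visible shift in the pictures, and the tools in the bottom look unmoved. The can and cup were detected at about their starting positions.

**Checks that disagreed:**
- The side and top views differed by about 7 mm on absolute y for the chest and 10 mm for the till, so I relied on relative measurements.
- The first triangulation put the far −y corner higher than the others, which I put down to picking the wrong pixel and re-checked with a zoomed fit.
- In the last top picture the network's push_face location was plainly wrong, and its cup location was about 20 mm off in x while the side view agreed with the start.

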